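# Hygiene check of a citrus press with a contact paddle

### The arm

A 7-joint arm with a two-finger parallel gripper is mounted at the origin on the work surface. World frame = base frame: x ahead of the robot, y to its left, z up, the work surface at z = 0. Lengths are in m, angles in rad, forces in N, time in s.
With the tool pointing down it reaches from about 0.425 to 0.95 m from the base axis. Payload 4.7 kg.
Tool frame: the origin (TCP) lies on the centre line of the jaws, within the pads' length; the fingertips stand 22 mm ahead of it and the grasp point (between the pads) lies 3 mm ahead of it; z points along the fingers, y is the direction in which the jaws open and shut (so a half turn about z gives the same grasp; the last joint's range is limited). The gripper opens to 85 mm and grips with 20 to 120 N. Pads are 22 mm wide; open, the fingers measure 114 mm over their backs; the gripper's body (76 mm by 85 mm) begins 54 mm behind the grasp point. The pads swing forward as they close: fully open they stand 13 mm farther back than shut.
Start: joints at [1.193, 0.469, -0.049, 1.532, 0.024, 1.141, -0.082], TCP at [0.231, -0.634, 0.253] pointing down, gripper open.
Joint ranges: [-2.59, 2.59], [-0.33, 1.99], [-1.39, 1.29], [0.1, 2.45], [-1.04, 4.18], [0.21, 1.99], [-2.66, 2.66]. Speed limits (rad/s): [2.57, 2.57, 3.14, 3.14, 3.14, 3.14, 3.14].

### API

Orientations are given as a rotation vector (axis times angle).
In Python, from station import robot, vision, ticket gives the robot as it stands.
- The arm moves only by the tool drive_tool, never from a script. Its arguments are lists of equal length, an entry for each row: "translation": the shift along the world's x, y, z in m, a list of three; "twist": the turn about the world's z in degrees. A call has 1 to 12 rows; each row shifts and turns the commanded pose from where the row before left it; what a row does not reach is not made up. A row lasts 1/8 s, in which the tool goes at most 62.5 mm and 10.7 degrees, less where a joint would pass 70% of its speed; a pose out of reach is approached as far as the arm can. A call is refused whole if a number of a shift passes 0.0625 or a number of a turn 10.7, either way. A call with a gripper value outside its range is refused whole. "gripper" is the opening in per cent of the stroke, from 0 (shut) to 100 (fully open), set as the call begins (left out, the last holds). The fingers move at their own pace and stop on an object; "force" is the grip in N (left out, the last holds). Time passes only in rows, so rows that do not move let the fingers close. It gives the time, the measured TCP pose, the force and the opening at its end, in the units of the state.
- robot.state(): the state, without advancing time (a new reading comes with each control period).
- vision.snapshot(name): name is "side" or "top"; returns a dict with "pixels" (400x640x3 uint8, red, green, blue), "fx", "fy", "cx", "cy" (pixels), "k1" (the pictures are not rectified: a ray, as slopes to the right and down, at radius r is drawn at 1 + k1 r^2 times it, then the intrinsics apply), "R" (3x3) and "t" (3): a world point X has camera coordinates R X + t. Camera axes: x right, y down, z forward; pixel columns grow to the right and rows downward; lengths in m; the calibration is good to about 2 mm. A picture is of the moment at which its call begins. There is no depth.
- ticket.job_done(): hands the job in, once; it reports no verdict.
Trained networks look in a picture, given as the dict that the camera call returned (one of the last four; its "shot" number tells which), for a name from the list of things; names that differ only in an ending like _2 or _b are one class to them, and where a whole thing is asked for, a point or a joint stands for the part that bears it (a point fixed in the world has none). Each returns a list of dicts, best first, with "conf" (0 to 1); they miss things now and then, are a little off and sometimes report something else, mostly with a low value. They report only what shows in the picture. A call takes as long as a camera call. They do not tell look-alikes from the thing itself.
- vision.masks_of(picture, label): "mask" (400x640 bool, what is visible of it).
- vision.landmark_of(picture, label): "location" ([x, y, z] in m, in the coordinates of the camera as it stood for that picture, good to about 4 mm: a listed point, or the origin of a listed thing).
The state is a dict: "time_s": time; "joint_positions": joint angles; "dq": joint speeds; "joint_efforts": joint torques, N m; "eef_pos": TCP position; "ee_rot": TCP orientation; "force": force on the tool from outside, world axes, zero at the start; "moment": the same for the moment, N m; "finger_gap": finger opening in m.
Only numpy, scipy, OpenCV 4.12 (cv2) and the standard library are available. Lean on these libraries where they do the work, as an engineer would, in place of code of your own. Each camera call takes 0.05 s, during which the arm holds its last target. There are 200 camera calls.

### The job

Check that the citrus press is clean: take the white paddle out of its wooden block and, holding it, rest its tip lightly for a second on the middle of the round stud in the drip tray, then for a second on the middle of the round disc on top of the press handle, without working the handle. Then push the paddle's blade down the slot of the grey reader as far as its shoulder, let go and leave it standing there. Do not disturb the pitcher, tumbler, coaster and funnel.

Things in the scene. Friction and masses are not known exactly. Their poses are not given: they have to be found in the camera images.
- paddle: Loose white plastic test paddle, about 60 g, 130 mm tall, upright at the start, blade in the wooden block. Origin: centre of the blade's lower end, z up along it. From the origin up: blade 5 (x) by 18 (y) mm, 0 to 40 mm; shoulder 18 by 32 mm, 40 to 48 mm; grip 16 (x) by 24 (y) mm, 48 to 130 mm. A half turn about z changes nothing.
- paddle_tip (a point): The tip: centre of the lower end of the paddle's blade (the paddle's origin, same axes).
- block: Fixed wooden block 70 (x) by 80 (y) by 50 mm high with a slot in its top, 8 mm by 21 mm, 42 mm deep, long side along y, in which the paddle stands at the start, its shoulder on the block's top. Origin at the centre of its underside, z up. Block and reader may change sides.
- reader: Fixed grey plastic hygiene reader 100 mm wide (y) with a dark sloping screen at its -x end; the slotted part is 70 (x) by 100 (y) by 65 mm high, the low screen part reaches to x = -90 mm. Origin on the underside, below the middle of the slot, z up.
- reader_slot (a point): Centre of the slot's mouth in the reader's top, 65 mm up; reader's axes. Slot 10 mm (x) by 23 mm (y), chamfered, 42 mm deep, straight down: the blade fits with its width along y, either way round, until the shoulder sits on the reader's top with the tip 40 mm below the mouth.
- press: Fixed steel citrus press, origin under its base, z up (mm): base x -150..70, y -110..110, 18 high, drip tray at its -x side; column at (20, -87), 203 high; bowl radius 52, with cone 117 high, at (20, 10), spout to x -50; sprung lever at x 20, z 190, level along +y from y -85 to 175, a cup of radius 36 hanging under it at y 10, down to z 135.
- tray_stud (a point): Centre of the top of the round steel stud (18 mm across, 9 mm tall, the sprung drain plunger) in the dark drip tray at the press's -x side; untouched at (-105, 0, 27) mm in the press's axes. First test point; it starts to sink at about 1 N, then 1 mm per 0.8 N, and stops hard after 7 mm.
- handle_disc (a point): Centre of the top of the round steel disc (18 mm across, 4 mm proud) on top of the free (+y) end of the press's dark 26 mm handle; with the handle up at (20, 150, 207) mm in the press's axes. Second test point; it gives when pressed.
- press_handle (a joint): Angle of the sprung press handle: 0 up, at rest; grows to 0.4 rad as its +y end is pushed down, about the column's top 235 mm from the disc. The disc starts to give at about 1 to 2 N, then about 5 mm (0.02 rad) per newton; it springs back.
- pitcher: Loose empty white ceramic pitcher, 180 mm high, 116 mm across, handle at its +y side reaching 94 mm out. Origin at the centre of its underside. Leave alone.
- tumbler: Loose glass tumbler standing upside down on the coaster, 105 mm high, 76 mm across. Origin at the centre of its underside. Leave alone.
- coaster: Loose round wooden coaster 96 mm across, 10 mm thick, under the tumbler. Origin at the centre of its underside. Leave alone.
- funnel: Loose grey funnel standing mouth down, 100 mm high, 100 mm across. Origin at the centre of its underside. Leave alone.
Mind the look-alikes: they are no part of the job. Of the things that look like the paddle, the smaller one is meant.

How it is judged:
On the way, in this order (a step that is already met when the one before it is completed fails the run):
1. the held paddle's tip rests on the drip-tray stud (distance between paddle_tip and tray_stud below 0.01 m and contact force between paddle and press above 0.3 N and contact force between the fingers and paddle above 0.5 N), for 0.5 s.
2. then the held paddle's tip rests on the handle disc (distance between paddle_tip and handle_disc below 0.01 m and contact force between paddle and press above 0.3 N and contact force between the fingers and paddle above 0.5 N), for 0.5 s.
3. then the blade is down the reader's slot to the shoulder (horizontal distance between paddle_tip and reader_slot below 0.007 m and z of paddle_tip in the frame of reader_slot below -0.036 m and angle between paddle's own z axis and vertical below 0.12 rad), for 0.2 s.
At the end, for the whole second after the job is handed in: Paddle released and still in the reader slot: tip within 7 mm of its centre line, over 36 mm below its mouth (40 is home), upright within 0.12 rad; press handle up (under 0.05 rad); pitcher, tumbler, coaster, funnel upright within 0.15 rad, within 20 mm of where they stood (all of step 3 and linear speed of paddle below 0.02 m/s and value of joint press_handle below 0.05 rad and distance of each of pitcher, tumbler, funnel, coaster from where it was at the start of the episode below 0.02 m and angle between each of pitcher, tumbler, funnel, coaster's own z axis and vertical below 0.15 rad); the robot touches nothing.
It fails at once if the press handle is worked (pushed down more than 0.25 rad) (value of joint press_handle above 0.25 rad).
It fails at once if the paddle is jabbed at the press with more than 30 N (contact force between paddle and press above 30 N).
It fails at once if pitcher, tumbler, coaster or funnel shifted more than 20 mm or tipped (distance of any of pitcher, tumbler, funnel, coaster from where it was at the start of the episode above 0.02 m or angle between any of pitcher, tumbler, funnel, coaster's own z axis and vertical above 0.3 rad).
It also fails if it takes over 72 s, if anything falls off the work surface, if the arm or the gripper's body presses on something with over 40 N, if the wrist force passes 120 N, or if a joint passes its speed limit or range.

## Working session

There is one attempt and no reset: what is moved stays moved. The work goes in short steps, Python scripts to look and compute and a tool call to move; the robot and the scene stay as the last step left them, time stands still between calls to the robot, and variables do not carry over. Pictures are saved under pics/ and viewed, about 8 in all and at most 12, crops included, and the job is handed in when it is done.

Besides the shell and the picture viewer there is one more tool, called after "Call:" as name([rows], argument=value, ...), one row to a line, values as JSON. drive_tool: Moves the arm, as the interface text tells. Its arguments: {"type":"object","properties":{"translation":{"type":"array"},"twist":{"type":"array"},"gripper":{"type":"number"},"force":{"type":"number"}},"required":["translation","twist"]}

```bash
mkdir -p pics; cat > h.py <<'E'
import numpy as np,cv2
from station import robot,vision,ticket
def world(p,loc): return np.array(p["R"]).T@(np.array(loc)-np.array(p["t"]))
def pix(p,X):
    c=np.array(p["R"])@np.array(X)+np.array(p["t"]); s=c[:2]/c[2]; s=s*(1+p["k1"]*(s@s))
    return s*[p["fx"],p["fy"]]+[p["cx"],p["cy"]]
def ray_at_z(p,uv,z):
    s0=(np.array(uv,float)-[p["cx"],p["cy"]])/[p["fx"],p["fy"]]; s=s0.copy()
    for _ in range(20): s=s0/(1+p["k1"]*(s@s))
    R=np.array(p["R"]); C=-R.T@np.array(p["t"]); d=R.T@np.array([*s,1])
    return C+d*(z-C[2])/d[2]
def save(p,n,crop=None,sc=1):
    im=p["pixels"][:,:,::-1]
    if crop: u0,v0,u1,v1=crop; im=im[v0:v1,u0:u1]
    cv2.imwrite("pics/"+n,cv2.resize(im,None,fx=sc,fy=sc,interpolation=cv2.INTER_CUBIC))
E
python3 - <<'E'
from h import *
np.set_printoptions(precision=4,suppress=True)
ims=[]
for c in("top","side"):
    p=vision.snapshot(c); save(p,c+"0.png",None,1.25)
    print(c,"cam",-np.array(p["R"]).T@p["t"])
    for l in("paddle","paddle_tip","block","reader","reader_slot","press","tray_stud","handle_disc","pitcher","tumbler","funnel","coaster"):
        for d in vision.landmark_of(p,l)[:3]:
            w=world(p,d["location"]); print(l,round(d["conf"],2),w,pix(p,w).round())
E
```

```text
top cam [ 0.4288 -0.0391  1.5991]
paddle 0.61 [ 0.402   0.4141 -0.0012] [188. 249.]
paddle 0.45 [ 0.4591 -0.3293  0.062 ] [388. 230.]
paddle 0.39 [0.4322 0.3133 0.011 ] [213. 241.]
paddle_tip 0.56 [ 0.4041  0.414  -0.0014] [188. 249.]
block 0.89 [ 0.4274  0.3118 -0.0003] [214. 242.]
reader 0.84 [ 0.4603 -0.3336  0.0004] [386. 230.]
reader_slot 0.72 [ 0.456  -0.3339  0.063 ] [389. 231.]
press 0.58 [ 0.7082 -0.3299 -0.0022] [383. 165.]
press 0.57 [ 0.5453 -0.0702 -0.0028] [316. 209.]
tray_stud 0.6 [ 0.5648 -0.4913  0.002 ] [426. 202.]
handle_disc 0.64 [ 0.4286  0.3096 -0.0004] [215. 242.]
handle_disc 0.56 [0.5724 0.0706 0.2039] [274. 197.]
tumbler 0.93 [ 0.7092 -0.3315  0.0132] [384. 164.]
tumbler 0.72 [0.4297 0.309  0.0001] [215. 242.]
tumbler 0.68 [0.4315 0.3131 0.007 ] [214. 241.]
funnel 0.63 [ 0.5641 -0.4907 -0.0002] [426. 202.]
coaster 0.63 [ 0.7058 -0.3295  0.    ] [383. 166.]
side cam [-0.3051  1.0733  1.041 ]
paddle 0.8 [0.4316 0.3188 0.0122] [280. 303.]
paddle 0.61 [ 0.4039  0.4129 -0.0005] [266. 330.]
paddle_tip 0.91 [ 0.4071  0.4144 -0.0007] [265. 330.]
block 0.88 [0.4318 0.3157 0.0009] [281. 305.]
reader 0.76 [ 0.4588 -0.3299 -0.0015] [386. 204.]
reader 0.38 [0.4332 0.3175 0.0099] [280. 303.]
reader_slot 0.91 [ 0.4589 -0.3259  0.0621] [386. 190.]
press 0.61 [ 0.5477 -0.0709 -0.0013] [327. 229.]
tray_stud 0.48 [ 0.4404 -0.0661  0.0291] [352. 233.]
handle_disc 0.59 [0.5773 0.0764 0.2093] [291. 194.]
pitcher 0.64 [ 0.7249  0.3248 -0.0007] [210. 269.]
tumbler 0.47 [ 0.7151 -0.3334  0.0067] [332. 182.]
funnel 0.92 [ 0.5619 -0.4899 -0.0005] [384. 178.]
```

View pics/top0.png

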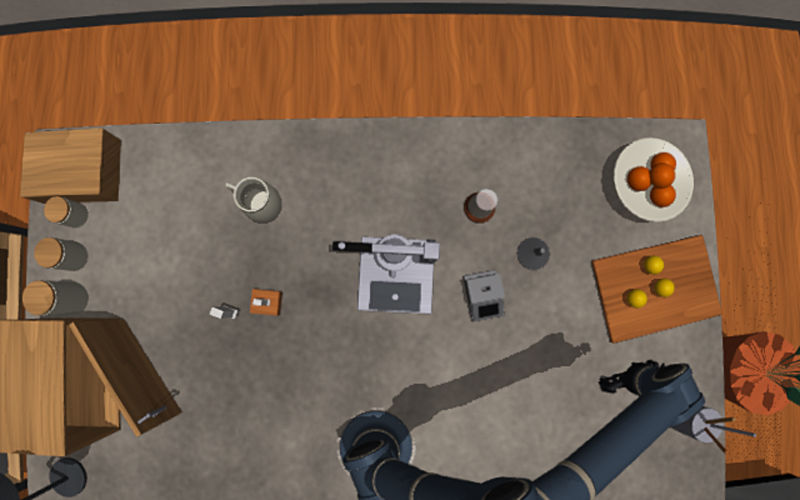

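View pics/side0.png

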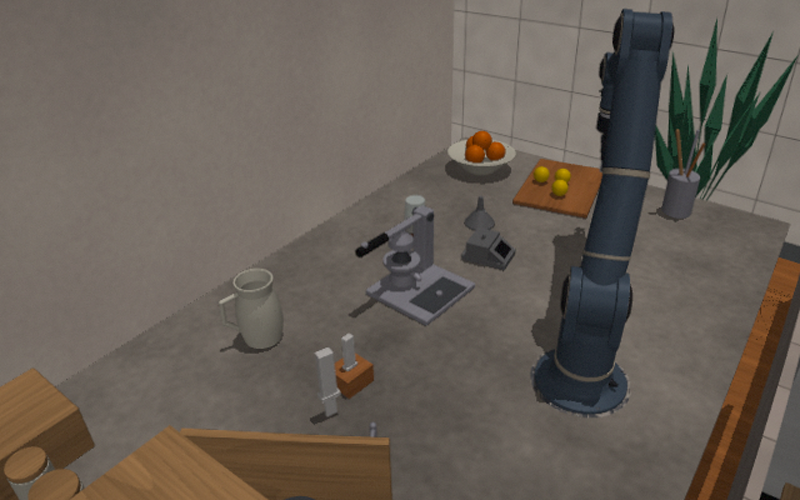

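Paddle-like things (side view, native px): the one in the wooden block at (278,282), and a free-standing bigger one at (262,305). I choose the one in the block, since it is the smaller and the description puts it there. Next come a close crop and yaw fits.

```bash
python3 - <<'E'
from h import *
from scipy.optimize import minimize
np.set_printoptions(precision=4,suppress=True)
P={c:vision.snapshot(c) for c in("top","side")}
def box(x0,x1,y0,y1,z0,z1): return np.array([[x,y,z] for x in(x0,x1) for y in(y0,y1) for z in(z0,z1)])/1000
shapes={"block":[box(-35,35,-40,40,0,50)],"paddle":None,"reader":[box(-35,35,-50,50,0,65),box(-90,-35,-50,50,0,20)]}
M={}
for l in("block","reader","paddle"):
    for c,p in P.items():
        for i,d in enumerate(vision.masks_of(p,l)[:3]):
            m=d["mask"]; r=cv2.minAreaRect(np.argwhere(m)[:,::-1].astype(np.float32))
            print(l,c,round(d["conf"],2),m.sum(),r)
            if i==0:M[l,c]=m
L={}
for l in("reader_slot","tray_stud","handle_disc","paddle","block"):
    for c,p in P.items():
        for d in vision.landmark_of(p,l)[:3]: print(l,c,round(d["conf"],2),world(p,d["location"]))
a=cv2.resize(P["top"]["pixels"][220:260,150:240],None,fx=8,fy=8,interpolation=cv2.INTER_CUBIC)[:,:,::-1]
b=cv2.resize(P["top"]["pixels"][208:264,350:440],None,fx=8,fy=8,interpolation=cv2.INTER_CUBIC)[:,:,::-1]
cv2.imwrite("pics/c1.png",np.vstack([a[:300],b[:300+0] if 0 else b])[:600+168])
cv2.imwrite("pics/c1.png",cv2.resize(np.vstack([a,b]),None,fx=.75,fy=.75))
s=P["side"]["pixels"]
cv2.imwrite("pics/c2.png",np.hstack([cv2.resize(s[q:q+75,w:w+50],None,fx=8,fy=8,interpolation=cv2.INTER_CUBIC) for q,w in((262,250),(150,365))])[:,:,::-1])
print(robot.state()["ee_rot"],robot.state()["time_s"],P["top"]["fx"],P["side"]["fx"])
np.savez("snap.npz",**{c+k:np.array(v) for c,p in P.items() for k,v in p.items()})
E
```

```text
block side 0.74 712 ((281.32305908203125, 297.91534423828125), (30.083086013793945, 33.24049377441406), 52.12501525878906)
reader top 0.93 1044 ((388.0577087402344, 236.2884521484375), (37.45817947387695, 29.809656143188477), 78.69007110595703)
reader side 0.81 921 ((391.23529052734375, 198.558837890625), (40.503448486328125, 28.134132385253906), 14.03624439239502)
paddle top 0.54 178 ((179.0, 249.5), (9.0, 22.0), 90.0)
paddle top 0.41 59 ((209.0, 241.0), (12.0, 4.0), 0.0)
paddle side 0.88 663 ((262.672607421875, 304.4162292480469), (53.07905197143555, 17.241785049438477), 85.91438293457031)
paddle side 0.68 280 ((278.8500061035156, 280.95001220703125), (29.948230743408203, 11.215907096862793), 86.633544921875)
reader_slot top 0.83 [ 0.4564 -0.3313  0.0615]
reader_slot top 0.55 [ 0.7085 -0.3289  0.0005]
reader_slot side 0.73 [ 0.4567 -0.3262  0.0638]
tray_stud top 0.16 [0.5725 0.0696 0.2025]
tray_stud side 0.58 [ 0.4434 -0.067   0.0303]
tray_stud side 0.4 [ 0.4591 -0.3273 -0.0021]
handle_disc top 0.9 [0.5739 0.0717 0.2035]
handle_disc side 0.72 [0.5792 0.076  0.2093]
paddle top 0.73 [ 0.4039  0.4142 -0.0033]
paddle top 0.55 [0.4341 0.3101 0.0092]
paddle side 0.93 [0.4078 0.4166 0.0022]
paddle side 0.53 [0.4328 0.318  0.0114]
block top 0.71 [0.4328 0.311  0.0087]
block top 0.65 [0.4264 0.3079 0.0015]
block top 0.56 [ 0.4549 -0.3292  0.0592]
block side 0.64 [ 0.4349  0.3154 -0.001 ]
[3.0939 0.5451 0.0001] 2.2 426.3546223321876 495.66680409080624
```

View pics/c1.png

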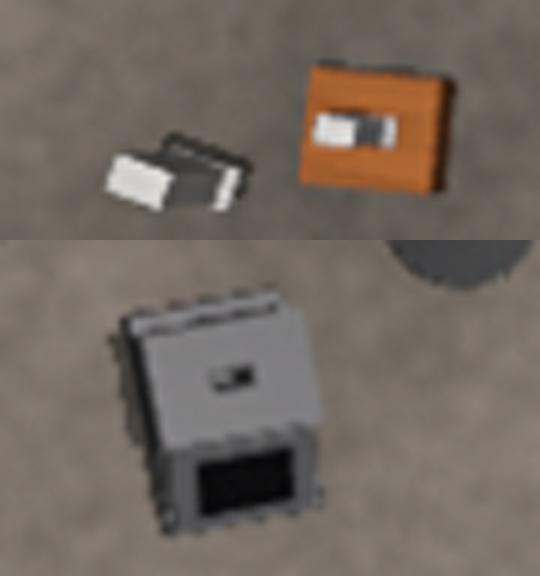

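View pics/c2.png

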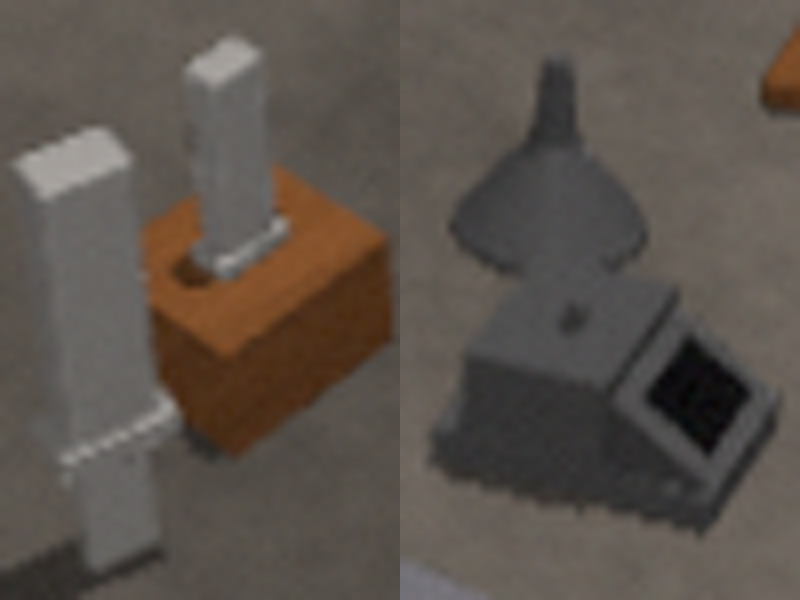

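The c1 crop (6x) shows the white block paddle with its top at (334,131) and the free-standing bigger one at (140,180). The reader slot is at (233,378) and tilted about 11°. The block edges are tilted about -4.4°. c2 confirms that the one in the block is the smaller. Now I turn these pixels into positions.

```bash
python3 - <<'E'
from h import *
from scipy.spatial.transform import Rotation as R
np.set_printoptions(precision=4,suppress=True)
Z=np.load("snap.npz"); P={c:{k:Z[c+k] for k in("fx","fy","cx","cy","k1","R","t","pixels")} for c in("top","side")}
for n,z,t,s in(("paddle top",.14,(205.7,241.8),(278.25,269.75)),("slot",.065,(388.8,231),(386.6,190)),("stud",.027,(316,236.8),(351.2,234.4)),("disc",.207,(273.6,196.8),(291.2,196))):
    print(n,ray_at_z(P["top"],t,z),ray_at_z(P["side"],s,z))
# block yaw from its top corners in c1
f=lambda q,z:ray_at_z(P["top"],(q[0]/6+150,q[1]/6+220),z)[:2]
a,b,c,d=[f(q,.05) for q in((315,66),(446,76),(300,183),(434,193))]
print("block centre",(a+b+c+d)/4,"y dir yaw",[np.degrees(np.arctan2(-(v[0]),v[1])) for v in(a-b,c-d)],np.linalg.norm(a-b),np.linalg.norm(a-c))
q=robot.state(); r=R.from_rotvec(q["ee_rot"]).as_matrix(); print(r,q["eef_pos"],q["finger_gap"],q["force"])
# gray crops of disc/stud: bright centroids
for c,u,v in(("top",316,237),("top",274,197),("side",351,234),("side",291,196)):
    print(c,u,v); print(cv2.cvtColor(P[c]["pixels"],cv2.COLOR_RGB2GRAY)[v-4:v+5,u-5:u+6])
E
```

```text
paddle top [0.4293 0.3111 0.14  ] [0.4288 0.3172 0.14  ]
slot [ 0.4562 -0.3316  0.065 ] [ 0.4557 -0.3238  0.065 ]
stud [ 0.441  -0.0685  0.027 ] [ 0.438  -0.0605  0.027 ]
disc [0.5729 0.0714 0.207 ] [0.5724 0.0823 0.207 ]
block centre [0.4299 0.3086] y dir yaw [np.float64(-5.165866926113196), np.float64(-4.957892599501779)] 0.08034920254955541 0.07115137488741617
[[ 0.9398  0.3418  0.0001]
 [ 0.3418 -0.9398 -0.0001]
 [ 0.0001  0.0001 -1.    ]] [ 0.2307 -0.6344  0.2533] 0.08585073518772171 [0.6072 0.5218 1.026 ]
top 316 237
[[ 76  76  75  75  75  73  75  76  76  79  79]
 [ 77  76  75  74  78  84  76  73  76  78  78]
 [ 76  75  76  95 131 140 128  77  74  79  79]
 [ 74  73  89 145 182 189 182 109  74  77  78]
 [ 73  72 103 177 186 188 188 143  79  75  76]
 [ 73  73  97 166 190 191 185 127  75  74  75]
 [ 73  73  79 118 160 161 154  87  72  74  75]
 [ 74  74  72  73  77  77  79  72  74  75  75]
 [ 75  75  74  72  71  72  72  75  75  75  76]]
top 274 197
[[ 27  25  30  60  77  65  46  61  68  69  67]
 [  9  23  73 114 134 118  69  16  13  16  14]
 [ 13  52 147 166 169 171 142  29   7  13
[... 462 characters left out ...]
14 114 109  82  61  56  55]
 [ 57  56  58  99 109 110 112  88  61  56  56]
 [ 58  56  47  75  89  94  94  76  58  57  54]
 [ 57  59  52  57  66  71  67  60  58  59  55]
 [ 56  54  54  51  56  62  57  56  58  54  57]
 [ 55  56  54  56  57  57  55  56  53  56  55]]
side 291 196
[[ 90  93  94  95  97  96  95  93  83  77  51]
 [ 93  88  94  93  98 103 103  90  62  43  27]
 [ 93  93  94 100 108 114 110  98  55  24  22]
 [ 98  94  91 106 113 113 110 106  59  24  19]
 [ 97  96  79  85  98 107  93  87  46  21  20]
 [ 85  71  52  42  63  79  73  61  32  17  19]
 [ 51  27  18  23  26  43  52  39  23  14  15]
 [ 23  18  22  24  23  19  21  12  15  20  10]
 [ 10  16  20  19  21  18  17  19  11   8  10]]
```

```bash
python3 - <<'E'
from h import *
np.set_printoptions(precision=4,suppress=True)
Z=np.load("snap.npz"); P={c:{k:Z[c+k] for k in("fx","fy","cx","cy","k1","R","t","pixels")} for c in("top","side")}
print(P["top"]["cx"],P["top"]["cy"])
for n,z,t,s in(("paddle top",.14,(205.2,241.3),(277.75,269.25)),("slot",.065,(388.3,230.5),(386.1,189.5)),("stud",.027,(315.6,236.9),(350.8,233.3)),("disc",.207,(273.1,196.1),(290.8,195.2))):
    print(n,ray_at_z(P["top"],t,z),ray_at_z(P["side"],s,z))
E
```

```text
317.32014217072043 201.14010496316232
paddle top [0.4311 0.3128 0.14  ] [0.4313 0.3164 0.14  ]
slot [ 0.4581 -0.3298  0.065 ] [ 0.4591 -0.3258  0.065 ]
stud [ 0.4407 -0.067   0.027 ] [ 0.4426 -0.0649  0.027 ]
disc [0.5753 0.073  0.207 ] [0.5765 0.0794 0.207 ]
```

Call:
drive_tool([
  [0.025,0.045,0.0125],
  [0.025,0.045,0.0125],
  [0.025,0.045,0.0125],
  [0.025,0.045,0.0125],
  [0.025,0.045,0.0125],
  [0.025,0.045,0.0125],
  [0.025,0.045,0.0125],
  [0.025,0.045,0.0125],
  [0.025,0.045,0.0125],
  [0.025,0.045,0.0125],
  [0.025,0.045,0.0125],
  [0.025,0.045,0.0125],
], twist=[5.4,5.4,5.4,5.4,5.4,5.4,5.4,5.4,5.4,5.4,5.4,5.4], gripper=100)

```text
time_s: 3.7
eef_pos: [0.5313, -0.093, 0.4041]
ee_rot: [2.317, 2.121, 0.0]
force: [1.3, -0.3, -0.2]
finger_gap: 0.0856
```

Call:
drive_tool([
  [-0.0125,0.051,0],
  [-0.0125,0.051,0],
  [-0.0125,0.051,0],
  [-0.0125,0.051,0],
  [-0.0125,0.051,0],
  [-0.0125,0.051,-0.03],
  [-0.0125,0.051,-0.03],
  [-0.0125,0.05,-0.03],
  [0,0,-0.04],
  [0,0,-0.04],
  [0,0,-0.03],
  [0,0,0],
], twist=[0,0,0,0,0,0,0,0,0,0,0,0])

```text
time_s: 5.2
eef_pos: [0.4298, 0.3115, 0.2015]
ee_rot: [-2.32, -2.118, 0.007]
force: [-0.0, 0.7, -0.5]
finger_gap: 0.0855
```

```bash
python3 - <<'E'
from h import *
a=vision.snapshot("side");b=vision.snapshot("top")
A=cv2.resize(a["pixels"][210:330,220:340],None,fx=5,fy=5)[:600,:400+0] if 0 else cv2.resize(a["pixels"][220:320,230:330],None,fx=4,fy=4)
B=cv2.resize(b["pixels"][190:290,150:250],None,fx=4,fy=4)
cv2.imwrite("pics/d.png",np.hstack([A,B])[:,:,::-1]); print(robot.state()["eef_pos"])
E
```

```text
[0.43119666 0.31318113 0.20431929]
```

View pics/d.png

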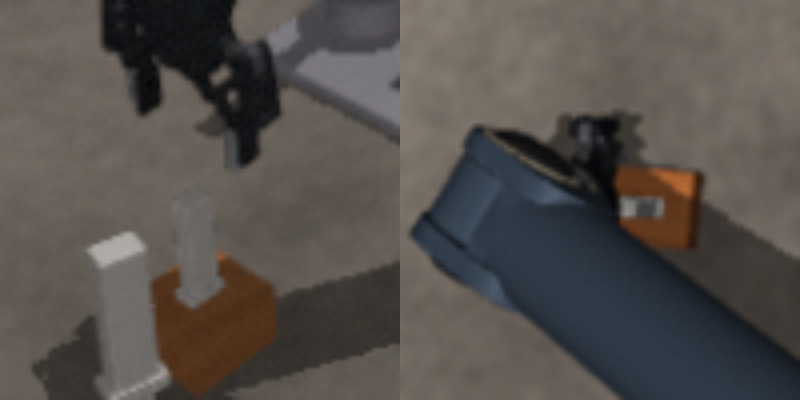

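The side crop shows the fingertips at (147,105) and (240,160) straddling the paddle top at (193,195). That is well centred, so I descend and grip.

Call:
drive_tool([
  [0,0,-0.029],
  [0,0,-0.029],
  [0,0,-0.028],
  [0,0,0],
], twist=[0,0,0,0])

```text
time_s: 5.8
eef_pos: [0.4308, 0.3124, 0.1174]
ee_rot: [2.321, 2.118, -0.001]
force: [-0.6, 0.1, 0.6]
finger_gap: 0.0855
```

Call:
drive_tool([
  [0,0,0],
  [0,0,0],
  [0,0,0],
  [0,0,0],
  [0,0,0],
  [0,0,0],
  [0,0,0],
  [0,0,0],
], twist=[0,0,0,0,0,0,0,0], gripper=0, force=40)

```text
time_s: 6.8
eef_pos: [0.4311, 0.3128, 0.1177]
ee_rot: [2.32, 2.118, 0.001]
force: [-0.0, -0.1, 4.6]
finger_gap: 0.0157
```

Call:
drive_tool([
  [0,0,0.02],
  [0,0,0.05],
  [0,0,0.06],
  [0.001,-0.047,0],
  [0.001,-0.047,0],
  [0.001,-0.047,0],
  [0.001,-0.047,0],
  [0.001,-0.048,0],
  [0.001,-0.048,0],
  [0.002,-0.048,-0.03],
  [0.002,-0.047,-0.03],
], twist=[0,0,0,0,0,0,0,0,0,0,0])

```text
time_s: 8.18
eef_pos: [0.4406, -0.0675, 0.1877]
ee_rot: [2.319, 2.117, 0.002]
force: [1.0, -0.7, -0.7]
finger_gap: 0.0152
```

Call:
drive_tool([
  [0,0,0],
  [0,0,0],
], twist=[0,0])

```text
time_s: 8.43
eef_pos: [0.4408, -0.0654, 0.1879]
ee_rot: [-2.319, -2.118, -0.001]
force: [0.6, 0.3, 1.0]
finger_gap: 0.0156
```

```bash
python3 - <<'E'
from h import *
np.set_printoptions(precision=4,suppress=True)
s=robot.state();print(s["eef_pos"],s["force"],s["finger_gap"])
for i in range(2):
  for c in("side","top"):
    p=vision.snapshot(c)
    for l in("paddle_tip","tray_stud"):
        for d in vision.landmark_of(p,l)[:2]: print(c,l,round(d["conf"],2),world(p,d["location"]))
    if c=="side" and i==0: save(p,"e.png",(300,140,420,260),5); print("tip/stud px",pix(p,[.441,-.066,.08])-[300,140],pix(p,[.441,-.066,.027])-[300,140])
E
```

```text
[ 0.4408 -0.0654  0.1879] [0.5521 0.324  1.0449] 0.015571719024680216
side paddle_tip 0.92 [ 0.4067  0.4156 -0.0021]
side paddle_tip 0.54 [ 0.437  -0.0635  0.0812]
side tray_stud 0.53 [ 0.4348  0.3156 -0.0012]
side tray_stud 0.45 [ 0.4425 -0.0668  0.0321]
tip/stud px [51.5785 80.6056] [51.36  93.303]
top paddle_tip 0.54 [ 0.403   0.4147 -0.0059]
side paddle_tip 0.78 [ 0.4089  0.41   -0.002 ]
side paddle_tip 0.7 [ 0.4385 -0.0635  0.0794]
side tray_stud 0.52 [ 0.4396 -0.0658  0.0307]
side tray_stud 0.3 [ 0.7137 -0.3325  0.008 ]
top paddle_tip 0.65 [ 0.4036  0.4144 -0.0034]
```

View pics/e.png

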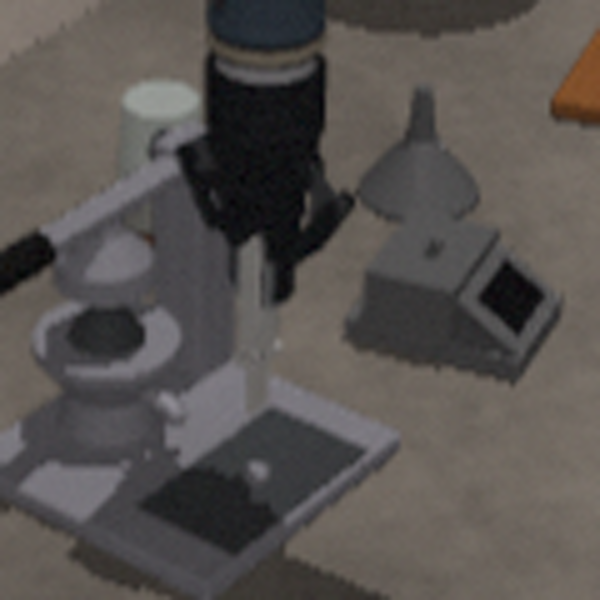

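The tip is at crop px (258,408) and the stud at (258,470), so it is directly above. Going down gently.

Call:
drive_tool([
  [0,0,-0.02],
  [0,0,-0.02],
  [0,0,-0.008],
  [0,0,-0.002],
  [0,0,0],
], twist=[0,0,0,0,0])

```text
time_s: 9.65
eef_pos: [0.4412, -0.0663, 0.1378]
ee_rot: [2.32, 2.118, 0.001]
force: [0.3, -0.3, -0.5]
finger_gap: 0.0158
```

Call:
drive_tool([
  [0,0,-0.001],
  [0,0,-0.001],
  [0,0,-0.001],
  [0,0,-0.001],
  [0,0,-0.001],
  [0,0,0],
  [0,0,0],
], twist=[0,0,0,0,0,0,0])

```text
time_s: 10.52
eef_pos: [0.4409, -0.0664, 0.1324]
ee_rot: [2.32, 2.118, 0.0]
force: [-0.8, -0.3, 2.5]
finger_gap: 0.0154
```

Call:
drive_tool([
  [0,0,-0.001],
  [0,0,0],
  [0,0,0],
  [0,0,0],
  [0,0,0],
  [0,0,0],
  [0,0,0],
  [0,0,0],
  [0,0,0],
  [0,0,0],
], twist=[0,0,0,0,0,0,0,0,0,0])

```text
time_s: 11.78
eef_pos: [0.4409, -0.0664, 0.1314]
ee_rot: [2.32, 2.118, 0.0]
force: [-0.3, -0.6, 3.0]
finger_gap: 0.0154
```

```bash
python3 - <<'E'
from h import *
np.set_printoptions(precision=4,suppress=True)
p=vision.snapshot("side"); save(p,"f.png",(325,200,385,260),8); s=robot.state(); print(s["eef_pos"],s["force"])
for l in("paddle_tip","tray_stud"):
    for d in vision.landmark_of(p,l)[:2]: print(l,round(d["conf"],2),world(p,d["location"]))
E
```

```text
[ 0.4408 -0.0664  0.1314] [ 1.1629 -0.896   2.9095]
paddle_tip 0.97 [ 0.4065  0.4137 -0.0035]
paddle_tip 0.61 [ 0.4398 -0.0612  0.0247]
tray_stud 0.52 [ 0.4585 -0.3286  0.0642]
```

View pics/f.png

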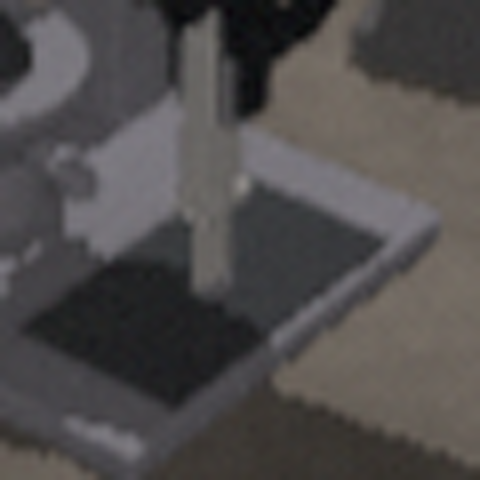

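The tip covers the stud at crop px (212,292), with a steady 3 N and the position as predicted. Now the handle disc.

Call:
drive_tool([
  [0,0,0.03],
  [0,0,0.05],
  [0,0,0.05],
  [0,0,0.05],
  [0,0,0.056],
  [0.033,0.035,0],
  [0.034,0.035,0],
  [0.034,0.036,0],
  [0.0335,0.035,0],
  [0,0,-0.025],
  [0,0,-0.015],
  [0,0,0],
], twist=[0,0,0,0,0,0,0,0,0,0,0,0])

```text
time_s: 13.42
eef_pos: [0.5742, 0.0736, 0.3256]
ee_rot: [-2.32, -2.116, 0.005]
force: [-1.2, -0.4, -0.2]
finger_gap: 0.0154
```

```bash
python3 - <<'E'
from h import *
np.set_printoptions(precision=4,suppress=True)
s=robot.state();print(s["eef_pos"],s["force"])
p=vision.snapshot("side"); save(p,"g.png",(260,150,330,220),8)
o=[260,150]; print("disc,tip px",(pix(p,[.5755,.075,.207])-o)*8+4,(pix(p,s["eef_pos"]-np.array([0,0,.1077]))-o)*8+4)
for l in("paddle_tip","handle_disc"):
    for d in vision.landmark_of(p,l)[:2]: print(l,round(d["conf"],2),world(p,d["location"]))
E
```

```text
[0.5742 0.0736 0.3256] [-1.2399 -0.4019 -0.2496]
disc,tip px [259.4144 361.4534] [262.8824 337.5339]
paddle_tip 0.88 [ 0.409   0.4101 -0.0033]
paddle_tip 0.77 [0.5733 0.0753 0.2164]
handle_disc 0.84 [0.5783 0.0753 0.206 ]
```

View pics/g.png

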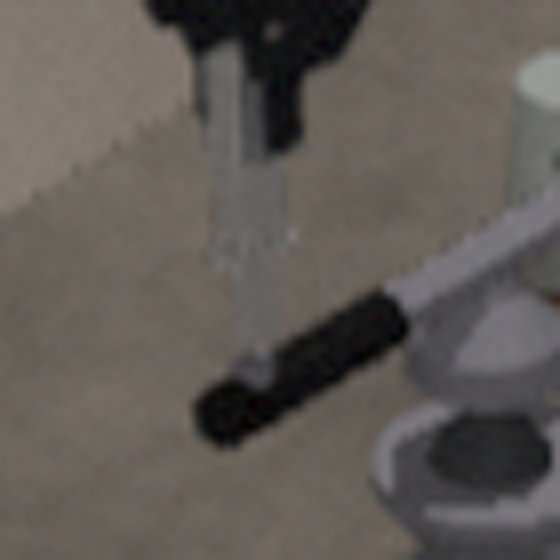

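The tip is at about (257,350), directly over the disc at (255,370). Lowering.

Call:
drive_tool([
  [0,0,-0.005],
  [0,0,-0.003],
  [0,0,-0.001],
  [0,0,0],
], twist=[0,0,0,0])

```text
time_s: 14.08
eef_pos: [0.5752, 0.0746, 0.3183]
ee_rot: [2.32, 2.118, -0.0]
force: [0.2, -0.4, -0.2]
finger_gap: 0.0157
```

Call:
drive_tool([
  [0,0,-0.001],
  [0,0,-0.001],
  [0,0,-0.001],
  [0,0,-0.001],
  [0,0,-0.001],
  [0,0,0],
  [0,0,0],
], twist=[0,0,0,0,0,0,0])

```text
time_s: 14.95
eef_pos: [0.5753, 0.0747, 0.3135]
ee_rot: [2.32, 2.118, 0.0]
force: [0.1, 1.1, -0.1]
finger_gap: 0.0157
```

Call:
drive_tool([
  [0,0,-0.001],
  [0,0,-0.001],
  [0,0,-0.001],
  [0,0,0],
  [0,0,0],
  [0,0,0],
  [0,0,0],
  [0,0,0],
  [0,0,0],
], twist=[0,0,0,0,0,0,0,0,0])

```text
time_s: 16.08
eef_pos: [0.5753, 0.0748, 0.3104]
ee_rot: [-2.32, -2.118, -0.001]
force: [-0.4, 1.2, 2.1]
finger_gap: 0.0153
```

```bash
python3 - <<'E'
from h import *
np.set_printoptions(precision=4,suppress=True)
f=[]
for i in range(8):
    p=vision.snapshot("side"); s=robot.state(); f.append(s["force"])
print(s["eef_pos"],np.mean(f,0),np.std(f,0))
save(p,"i.png",(260,150,330,220),8)
for l in("paddle_tip","handle_disc"):
    for d in vision.landmark_of(p,l)[:2]: print(l,round(d["conf"],2),world(p,d["location"]))
E
```

```text
[0.5753 0.0748 0.3104] [0.1294 0.9672 1.6182] [0.6524 0.6505 0.3818]
paddle_tip 0.96 [ 0.4058  0.4108 -0.0033]
paddle_tip 0.78 [0.5765 0.0787 0.2016]
handle_disc 0.73 [0.5812 0.0758 0.2033]
```

View pics/i.png

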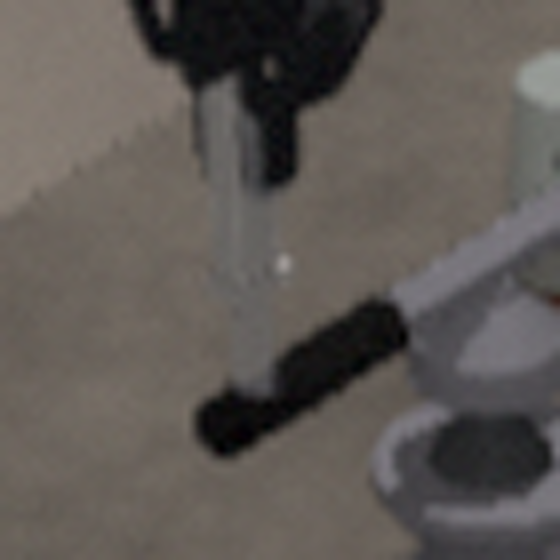

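The tip sits on the disc at (250,388), the handle gives by only a few mm, and the force is about 1.6 N, held for over 1 s. Now to the reader.

Call:
drive_tool([
  [0,0,0.03],
  [0,0,0.05],
  [-0.0146,-0.0505,0],
  [-0.0146,-0.0505,0],
  [-0.0146,-0.0505,0],
  [-0.0146,-0.0505,0],
  [-0.0146,-0.0505,0],
  [-0.0146,-0.0505,0],
  [-0.0146,-0.0505,-0.03],
  [-0.0146,-0.0503,-0.03],
  [0,0,-0.05],
  [0,0,-0.05],
], twist=[0,0,2,2,2,2,2,2,2,2,0,0])

```text
time_s: 18.08
eef_pos: [0.457, -0.3306, 0.2283]
ee_rot: [-2.006, -2.417, 0.002]
force: [0.0, -0.3, -0.8]
finger_gap: 0.0155
```

Call:
drive_tool([
  [0,0,-0.03],
  [0,0,-0.008],
  [0,0,0],
  [0,0,0],
], twist=[0,0,0,0])

```text
time_s: 18.58
eef_pos: [0.4593, -0.3296, 0.1939]
ee_rot: [2.001, 2.418, 0.0]
force: [0.2, -1.0, -0.8]
finger_gap: 0.0153
```

```bash
python3 - <<'E'
from h import *
np.set_printoptions(precision=4,suppress=True)
s=robot.state();print(s["eef_pos"],s["ee_rot"],s["force"],s["finger_gap"])
tip=s["eef_pos"]-np.array([0,0,.1077]); S=[.4585,-.329,.065]
for i in range(3):
  p=vision.snapshot("side")
  for l in("paddle_tip","reader_slot"):
    for d in vision.landmark_of(p,l)[:3]: print(l,round(d["conf"],2),world(p,d["location"]))
q=vision.snapshot("top")
for l in("paddle_tip","reader_slot"):
    for d in vision.landmark_of(q,l)[:3]: print("top",l,round(d["conf"],2),world(q,d["location"]))
A=cv2.resize(p["pixels"][160:220,360:410],None,fx=10,fy=10,interpolation=cv2.INTER_CUBIC)[:,:,::-1]
B=cv2.resize(q["pixels"][205:265,360:390],None,fx=10,fy=10,interpolation=cv2.INTER_CUBIC)[:,:,::-1]
cv2.imwrite("pics/j.png",np.hstack([A,B]))
for n,x in(("tip",tip),("slot",S)): print(n,(pix(p,x)-[360,160])*10+5,(pix(q,x)-[360,205])*10+5+[500,0])
E
```

```text
[ 0.4593 -0.3296  0.1939] [2.001  2.4182 0.    ] [ 0.191 -1.014 -0.806] 0.015301505706690035
paddle_tip 0.74 [ 0.4049  0.4138 -0.0013]
paddle_tip 0.5 [ 0.4576 -0.3243  0.0875]
reader_slot 0.59 [ 0.4606 -0.3266  0.0641]
paddle_tip 0.76 [ 0.4067  0.4124 -0.0005]
paddle_tip 0.66 [ 0.7147 -0.3332  0.01  ]
paddle_tip 0.53 [ 0.4561 -0.3287  0.0854]
reader_slot 0.83 [ 0.4543 -0.3281  0.0646]
reader_slot 0.23 [ 0.4607 -0.3246  0.0882]
paddle_tip 0.66 [ 0.4567 -0.325   0.0856]
paddle_tip 0.55 [ 0.4055  0.414  -0.0027]
paddle_tip 0.36 [ 0.561  -0.4882  0.0035]
reader_slot 0.92 [ 0.4562 -0.3293  0.0619]
reader_slot 0.72 [0.4327 0.3178 0.0007]
reader_slot 0.4 [ 0.5634 -0.4874 -0.0006]
top paddle_tip 0.62 [ 0.402   0.4145 -0.006 ]
top reader_slot 0.73 [ 0.4566 -0.3305  0.0593]
top reader_slot 0.64 [0.4278 0.3088 0.0015]
tip [273.5037 247.0743] [798.5831 255.1666]
slot [271.5803 296.8289] [785.8196 258.8187]
```

View pics/j.png

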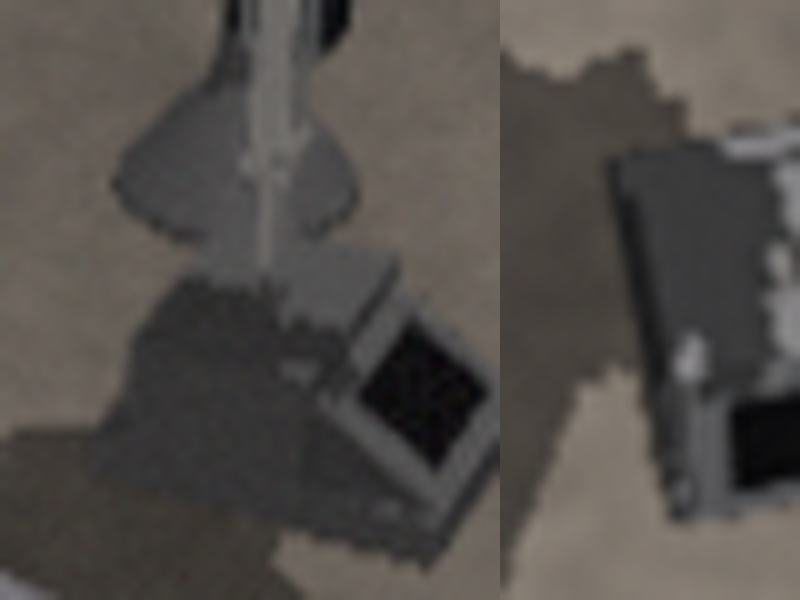

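The tip at (264,268) is over the slot at about (267,298). Landmarks from the same camera put the tip within about 1 mm of the slot. I lower it with a 1 mm correction and feel for the mouth.

Call:
drive_tool([
  [0,-0.001,-0.01],
  [0,0,-0.006],
  [0,0,0],
  [0,0,-0.002],
  [0,0,-0.002],
  [0,0,-0.002],
  [0,0,0],
  [0,0,0],
], twist=[0,0,0,0,0,0,0,0])

```text
time_s: 20.18
eef_pos: [0.4585, -0.3302, 0.1704]
ee_rot: [2.003, 2.42, 0.0]
force: [-0.1, -0.0, -0.5]
finger_gap: 0.0156
```

Call:
drive_tool([
  [0,0,-0.002],
  [0,0,-0.002],
  [0,0,0],
  [0,0,0],
], twist=[0,0,0,0])

```text
time_s: 20.68
eef_pos: [0.4585, -0.3301, 0.1663]
ee_rot: [-2.003, -2.42, -0.0]
force: [-0.2, 0.6, -1.0]
finger_gap: 0.0157
```

The tip is 6 mm below the mouth with no resistance, so it is in the slot. Continuing.

Call:
drive_tool([
  [0,0,-0.004],
  [0,0,-0.004],
  [0,0,-0.004],
  [0,0,-0.004],
  [0,0,-0.004],
  [0,0,-0.004],
  [0,0,-0.004],
  [0,0,-0.002],
  [0,0,0],
  [0,0,0],
], twist=[0,0,0,0,0,0,0,0,0,0])

```text
time_s: 21.92
eef_pos: [0.4585, -0.3302, 0.1364]
ee_rot: [2.003, 2.42, 0.0]
force: [-0.7, -0.9, 0.1]
finger_gap: 0.0151
```

Call:
drive_tool([
  [0,0,-0.001],
  [0,0,-0.001],
  [0,0,-0.001],
  [0,0,-0.001],
  [0,0,0],
  [0,0,0],
], twist=[0,0,0,0,0,0])

```text
time_s: 22.68
eef_pos: [0.4585, -0.3302, 0.1327]
ee_rot: [2.003, 2.42, -0.0]
force: [-1.2, 1.2, 5.2]
finger_gap: 0.0153
```

The shoulder has seated: 5 N at the expected height. Letting go and withdrawing.

Call:
drive_tool([
  [0,0,0],
  [0,0,0],
  [0,0,0],
  [0,0,0],
  [0,0,0],
  [0,0,0],
], twist=[0,0,0,0,0,0], gripper=100)

```text
time_s: 23.42
eef_pos: [0.4584, -0.3301, 0.1323]
ee_rot: [2.003, 2.42, 0.0]
force: [0.8, 0.1, -1.2]
finger_gap: 0.0857
```

Call:
drive_tool([
  [0,0,0.02],
  [0,0,0.03],
  [0,0,0.05],
  [0,0,0.05],
  [0,0,0.05],
  [-0.03,-0.04,0],
  [-0.03,-0.04,0],
  [-0.03,-0.04,0],
  [0,0,0],
  [0,0,0],
], twist=[0,0,0,0,0,0,0,0,0,0])

```text
time_s: 24.68
eef_pos: [0.3688, -0.4496, 0.3322]
ee_rot: [-2.002, -2.421, -0.001]
force: [-0.2, 0.6, 0.3]
finger_gap: 0.0856
```

```bash
python3 - <<'E'
from h import *
np.set_printoptions(precision=4,suppress=True)
s=robot.state();print(s["eef_pos"],s["force"],s["finger_gap"])
p=vision.snapshot("side"); save(p,"k.png",(200,130,440,310),3.3)
q=vision.snapshot("top")
for a,l in((p,"paddle_tip"),(p,"pitcher"),(p,"tumbler"),(p,"funnel"),(p,"handle_disc"),(q,"tumbler"),(q,"coaster"),(q,"funnel"),(q,"paddle_tip")):
    for d in vision.landmark_of(a,l)[:2]: print(l,round(d["conf"],2),world(a,d["location"]))
E
```

```text
[ 0.3688 -0.4496  0.3322] [-0.22    0.5866  0.3145] 0.0855819452571603
paddle_tip 0.72 [ 0.4053  0.4112 -0.0009]
paddle_tip 0.63 [ 0.4563 -0.3263  0.0275]
pitcher 0.64 [ 0.7273  0.3242 -0.0035]
tumbler 0.79 [ 0.7122 -0.3314  0.0074]
tumbler 0.52 [ 0.4406 -0.0675  0.0276]
funnel 0.62 [ 0.5606 -0.4857 -0.0028]
handle_disc 0.73 [0.5784 0.0767 0.2063]
handle_disc 0.5 [ 0.4559 -0.3258  0.0268]
tumbler 0.85 [ 0.7089 -0.3294  0.0122]
coaster 0.44 [ 0.7088 -0.3313  0.0009]
funnel 0.75 [ 0.5668 -0.4918  0.0004]
paddle_tip 0.71 [ 0.402   0.4159 -0.0024]
```

View pics/k.png

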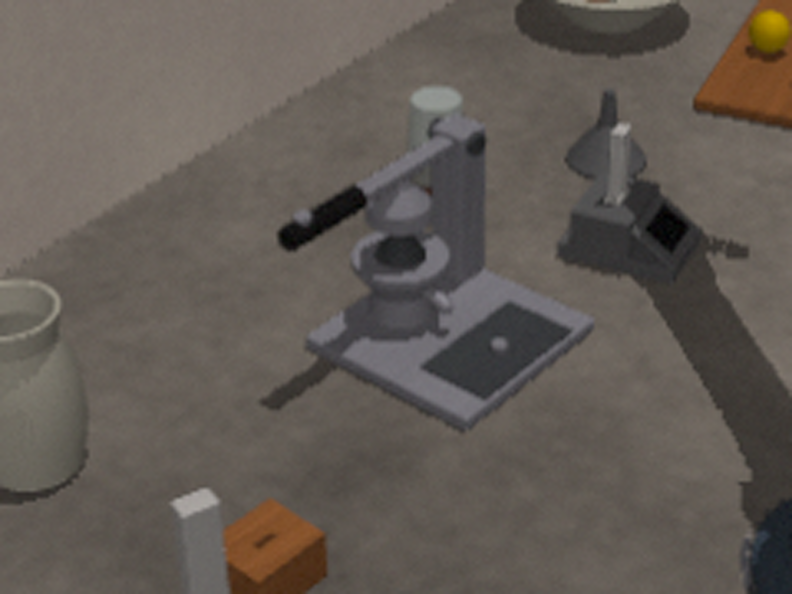

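The paddle stands upright in the reader at (617,165), with its shoulder on the reader's top. The block is empty at (265,540), the handle is up, and nothing else has moved. Handing in.

```bash
python3 -c "
from station import ticket
print(ticket.job_done())"
```

```text
the job is handed in; nothing more can be done
None
```

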